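Gather the lion's broken pieces in the tote's corner

TASK

Three plaster pieces broken off the lion lie about in the wooden tote and a fourth lies beside it on the bench: first put that stray piece into the tote while the tote stands on the bench. Then lift the tote by its bridge handle and tip it well over towards the corner with the raised walls, until all four pieces have slid together into that corner. Finish holding the tote in the air, still tipped and at rest, with the pieces in the corner; leave the lion, the can, the jar and the brush where they are.

Things in the scene. Friction and masses are not known exactly. Their poses are not given: they have to be found in the camera images.
- tote: Open plywood tote, 260 x 170 mm outside (x, y), 244 x 154 inside, about 450 g; floor and walls 8 mm thick, walls 40 mm high, but 70 mm high and 16 mm thick (outer boards) along the 104 mm of each wall next to its (-x, +y) corner. Waxed inside: pieces start to slide at 10 to 15 degrees, but need 25 to 35 to slide on along a wall. Origin: centre of the underside; z up.
- tote_grip (a point): Centre of the bridge handle's bar, 95 mm above the tote's underside; axes as the tote's. The bar runs along the tote's y over its middle: 20 mm thick (x), 18 mm high, 154 mm long, between two uprights (30 mm in x, top 104 mm above the underside) on the long walls. Grip it across its 20 mm, closing along the tote's x.
- tote_corner (a point): Underside of the tote at its raised-wall corner, at (-130, +85, 0) mm in the tote's frame (the outer boards reach 8 mm beyond it).
- tote_pocket (a point): Inner corner of the raised-wall corner at floor level, where the pieces have to gather: (-122, +77, 8) mm in the tote's frame.
- stray: The stray grey plaster chip, a flat block 28 x 22 x 18 mm (x, y, z) with low ridges along x on top, 22 g. Origin: centre of its underside. Starts flat on the bench beside the tote.
- piece1: Grey plaster chip broken off the lion, a flat block 24 x 20 x 14 mm (x, y, z) with low ridges on top, 16 g. Origin: centre of its underside. Starts lying flat on the tote's floor.
- piece2: Grey plaster chip broken off the lion, a flat block 26 x 18 x 15 mm (x, y, z) with low ridges on top, 16 g. Origin: centre of its underside. Starts lying flat on the tote's floor.
- piece3: Grey plaster chip broken off the lion, a flat block 22 x 22 x 14 mm (x, y, z) with low ridges on top, 16 g. Origin: centre of its underside. Starts lying flat on the tote's floor.
- lion: Bystander: grey plaster statue of a lying lion on a 340 x 130 mm base (x, y), 210 mm high, 4.5 kg. Origin: centre of the underside.
- can: Bystander: tin can, 100 mm across, 110 mm high, with wooden handles sticking out up to 200 mm high. Origin: centre of the underside.
- jar: Bystander: small amber jar with a yellow lid, 60 mm across, 85 mm high. Origin: centre of the underside.
- brush: Bystander: wooden brush lying bristles down, 200 x 32 mm (x, y), 36 mm high. Origin: centre of the underside.

How it is judged (in metres and radians):
On the way:
1. the stray piece lies in the tote, let go, while the tote stands level on the bench (x of stray in the frame of tote between -0.122 and 0.122 m and y of stray in the frame of tote between -0.077 and 0.077 m and z of stray in the frame of tote between 0 and 0.04 m and contact force between the fingers and stray below 0.1 N and linear speed of stray below 0.05 m/s and angle between tote's own z axis and vertical below 0.1 rad and height (world z) of tote_corner below 0.02 m), for 0.2 s.
At the end, for the whole second after the job is handed in: Held by the fingers alone and at rest, touching no bystander: raised-wall corner over 30 mm above the bench; tote tipped 17 to 57 degrees, down at least 7.5 degrees along both its length and width towards that corner; all four pieces at rest inside, origins within 105 mm of the inner corner (distance between each of piece1, piece2, piece3, stray and tote_pocket below 0.105 m and x of each of piece1, piece2, piece3, stray in the frame of tote above -0.122 m and y of each of piece1, piece2, piece3, stray in the frame of tote below 0.077 m and z of each of piece1, piece2, piece3, stray in the frame of tote above 0 m and angle between tote's own z axis and vertical between 0.3 and 1 rad and angle between tote's own x axis and vertical below 1.44 rad and angle between tote's own y axis and vertical above 1.7 rad and height (world z) of tote_corner above 0.03 m and contact force between the fingers and tote above 3 N and linear speed of each of tote, piece1, piece2, piece3, stray below 0.05 m/s and angular speed of tote below 0.2 rad/s and contact force between tote and lion below 0.3 N and contact force between tote and can below 0.3 N and contact force between tote and jar below 0.3 N and contact force between tote and brush below 0.3 N); the arm keeps its last pose, push and grip.
It fails at once if the lion is pushed more than 30 mm away (distance of lion from where it was at the start of the episode above 0.03 m).
It fails at once if the can is pushed more than 30 mm away (distance of can from where it was at the start of the episode above 0.03 m).
It fails at once if the jar is pushed more than 30 mm away (distance of jar from where it was at the start of the episode above 0.03 m).
It fails at once if the brush is pushed more than 30 mm away (distance of brush from where it was at the start of the episode above 0.03 m).
It also fails if it takes over 48 s, if anything falls off the work surface, if the arm or the gripper's body presses on something with over 40 N, if the wrist force passes 120 N, or if a joint passes its speed limit or range.

ROBOT

A 6-joint arm with a two-finger parallel gripper is mounted at the origin on the work surface. World frame = base frame: x ahead of the robot, y to its left, z up, the work surface at z = 0. Lengths are in mm, angles in rad, forces in N, time in s.
With the tool pointing down it reaches from about 350 to 850 mm from the base axis. Payload 8.1 kg.
Tool frame: the origin (TCP) lies between the finger pads; the fingertips stand env.tips_ahead ahead of it and the grasp point (between the pads) lies 8 mm behind it (env.tips_ahead is the distance from the TCP to the fingertips, in mm); z points along the fingers, y is the line along which they close (so a half turn about z gives the same grasp; the last joint's range is limited). The gripper opens to 93 mm and grips with 3 to 60 N. Pads are 15 mm wide; open, the fingers measure 128 mm over their backs; the gripper's body (75 mm by 188 mm) begins 65 mm behind the grasp point.
Start: joints at [-1.203, 0.13, 1.488, -0, 1.523, -0.085], TCP at [262.511, -539.531, 229.635] pointing down, gripper open.
Joint ranges: [-2.96, 2.96], [-0.89, 2.26], [0.02, 2.5], [-1.34, 4.48], [0, 2.73], [-2.66, 2.66]. Speed limits (rad/s): [2.39, 2.39, 2.79, 3.14, 3.14, 3.14].

INTERFACE

Orientations are given as a unit quaternion [w, x, y, z].
In Python, from plant import env gives the robot as it stands.
- The arm moves only by the shell command python3 -m jog 'ROWS' [OPENING]. ROWS is a JSON object of lists of equal length, an entry for each row: "slide": the shift along the tool's x, y, z in units of 40 mm (1.0 is 40 mm), a list of three; "yaw": the turn about the tool's z in units of 6 degrees (1.0 is 6 degrees). In form: {"slide": [[x, y, z], ...], "yaw": [yaw, ...]}. A call has 1 to 8 rows; each row is the pose to reach, as a shift and turn from the pose commanded when the call began, along the tool's axes at that moment; what a row does not reach only later rows make up. A row lasts 1/10 s, in which the tool goes at most 50 mm and 8.59 degrees, less where a joint would pass 70% of its speed; a pose out of reach is approached as far as the arm can. A call with a gripper value outside its range is refused whole. OPENING is the closure, from -1 (fully open) to 1 (shut), set as the call begins (- or left out, the last holds). The fingers move at their own pace and stop on an object; the grip force is fixed at half the most. Time passes only in rows, so rows that repeat a pose let the fingers close. It gives the time, the measured TCP pose, the force, the opening and the grip force at its end, in the units of the state.
- env.get_state(): the state, without advancing time (a new reading comes with each control period).
- env.camera(name): name is "side" or "top"; returns the picture (400x640x3 uint8, red, green, blue); there is no depth.
- env.camera_params(name): a dict with "K" (3x3 intrinsics, pixels), "dist" ([k1, k2, p1, p2, k3] as OpenCV has them; the pictures are not rectified), "extrinsics" (4x4, takes a point from world to camera coordinates). Camera axes: x right, y down, z forward; pixel columns grow to the right and rows downward; lengths in mm; the calibration is good to about 2 mm. A picture is of the moment at which its call begins. camera_params takes no time and is no camera call.
- env.job_done(): hands the job in; it is judged then, once.
The state is a dict: "t": time; "q": joint angles; "dq": joint speeds; "effort": joint torques, N m; "tcp_pos": TCP position; "tcp_rot": TCP orientation; "contact_force": force on the tool from outside, world axes, zero at the start; "torque": the same for the moment, N m; "gripper_width": opening from 0.0 (shut) to 1.0 (fully open); "grasp_force": force on a finger pad.
Only numpy, scipy, OpenCV 4.12 (cv2) and the standard library are available. Lean on these libraries where they do the work, as an engineer would, in place of code of your own. Each camera call takes 0.05 s, during which the arm holds its last target. There are 200 camera calls.

## Working session

There is one attempt and no reset: what is moved stays moved. The work goes in short steps, Python scripts to look and compute and a shell command to move; the robot and the scene stay as the last step left them, time stands still between calls to the robot, and variables do not carry over. Pictures are saved under pics/ and viewed, at most 10 in all, crops included, and the job is handed in when it is done.

```bash
mkdir -p pics; ls; cat > h.py <<'E'
import numpy as np, cv2
from plant import env
from scipy.spatial.transform import Rotation as R
def snap(n,f): cv2.imwrite(f,env.camera(n)[:,:,::-1])
def ray(n,px):
    p=env.camera_params(n);K=np.array(p["K"],float);D=np.array(p["dist"],float);E=np.array(p["extrinsics"],float)
    u=cv2.undistortPoints(np.array(px,float).reshape(-1,1,2),K,D).reshape(-1,2)
    d=np.c_[u,np.ones(len(u))]@E[:3,:3]; o=-E[:3,:3].T@E[:3,3]
    return o,d/np.linalg.norm(d,axis=1,keepdims=True)
def atz(n,px,z):
    o,d=ray(n,px); return o+d*((z-o[2])/d[:,2])[:,None]
def tri(a,b):
    o1,d1=ray("top",[a]);o2,d2=ray("side",[b]);d1=d1[0];d2=d2[0]
    s=np.linalg.lstsq(np.c_[d1,-d2],o2-o1,rcond=None)[0]
    p,q=o1+s[0]*d1,o2+s[1]*d2
    return (p+q)/2,np.linalg.norm(p-q)
def proj(n,P):
    p=env.camera_params(n);E=np.array(p["extrinsics"],float)
    return cv2.projectPoints(np.array(P,float).reshape(-1,1,3),cv2.Rodrigues(E[:3,:3])[0],E[:3,3],np.array(p["K"],float),np.array(p["dist"],float))[0].reshape(-1,2)
E
python3 - <<'E'
from h import *
snap("top","pics/top0.png");snap("side","pics/side0.png")
for n in("top","side"):
    o,_=ray(n,[[320,200]]);print(n,o.round(),atz(n,[[320,200]],0).round())
s=env.get_state();print(s["t"],s["tcp_pos"],R.from_quat(np.roll(s["tcp_rot"],-1)).as_matrix().round(3),env.tips_ahead)
E
```

```text
pics
top [ 378.  -35. 1091.] [[562. -31.   0.]]
side [133. 724. 649.] [[ 660. -144.    0.]]
0.1 [ 262.34348335 -539.0701295   228.69519332] [[ 0.899  0.437 -0.001]
 [ 0.437 -0.899  0.002]
 [ 0.    -0.002 -1.   ]] 11.0
```

View pics/top0.png

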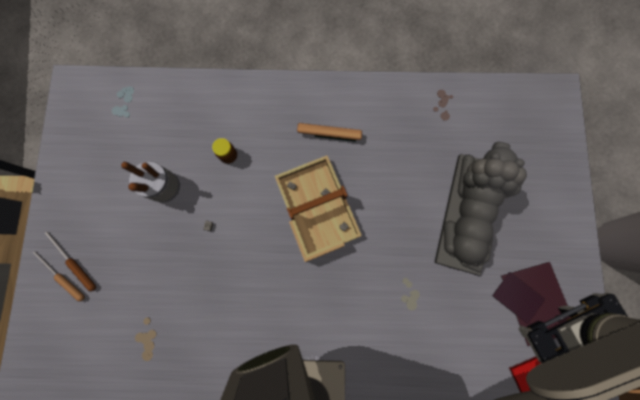

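View pics/side0.png

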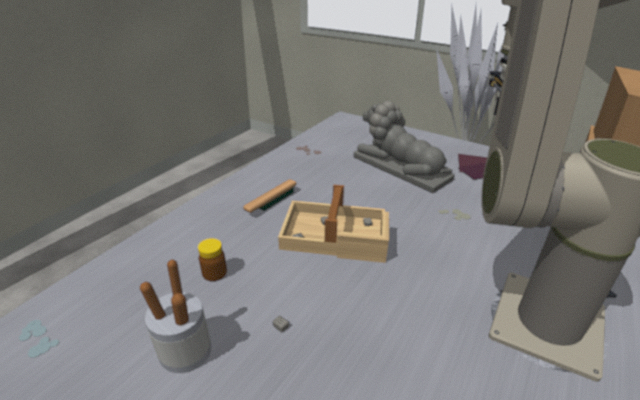

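The top view (up = +x, left = +y) shows the tote around (318,208), its handle from (290,211) to (345,193), and the stray at (209,226). In the side view the tote is at (335,230) and the stray at (281,324). I'll enlarge both views next.

```bash
python3 - <<'E'
import cv2,numpy as np
t=cv2.imread("pics/top0.png");s=cv2.imread("pics/side0.png")
def c(i,x,y,w,h,k):
    o=cv2.resize(i[y:y+h,x:x+w],None,fx=k,fy=k,interpolation=cv2.INTER_CUBIC)
    for a in range(0,w,10):
        L=12 if a%50==0 else 5
        cv2.line(o,(int(a*k),0),(int(a*k),L),(0,0,255),1)
        if a%20==0: cv2.putText(o,str(x+a),(int(a*k)+2,20),0,.35,(0,255,255),1)
    for b in range(0,h,10):
        cv2.line(o,(0,int(b*k)),(6,int(b*k)),(0,0,255),1)
        if b%20==0: cv2.putText(o,str(y+b),(8,int(b*k)+4),0,.35,(0,255,255),1)
    return o
cv2.imwrite("pics/ct.png",cv2.convertScaleAbs(c(t,190,145,180,125,4.4),alpha=1.4))
cv2.imwrite("pics/cs.png",cv2.convertScaleAbs(c(s,260,175,140,165,3.6*1),alpha=1.4))
E
```

```text
(no output)
```

View pics/ct.png

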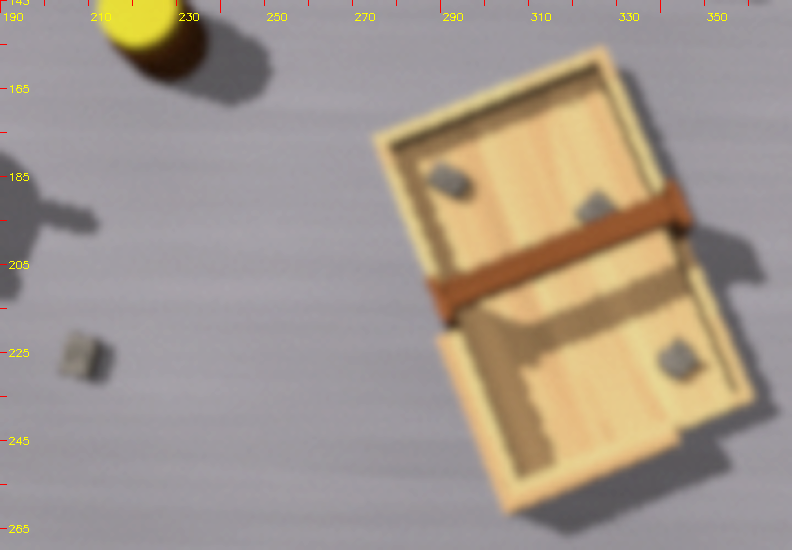

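View pics/cs.png

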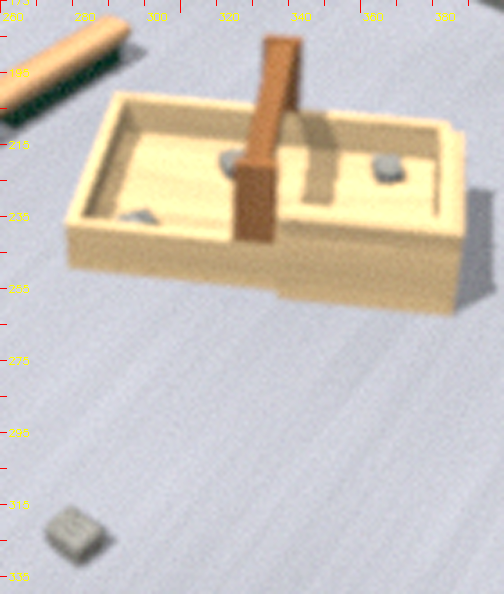

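The jog only offers slides and a yaw, so tipping isn't directly available. I'll check in free air what "approached as far as the arm can" does to the tool's tilt beyond reach.

```bash
python3 -m jog '{"slide":[[0,1,0],[0,2,0],[0,3,0],[0,4,0],[0,5,0],[0,6,0],[0,7,0],[0,8,0]],"yaw":[0,0,0,0,0,0,0,0]}'
cat > st.py <<'E'
from h import *
s=env.get_state();M=R.from_quat(np.roll(s["tcp_rot"],-1)).as_matrix()
print(s["t"],np.round(s["tcp_pos"],1),np.hypot(*s["tcp_pos"][:2]).round(1),"q",np.round(s["q"],3),"g",round(s["gripper_width"],3),np.round(s["grasp_force"],2),"F",np.round(s["contact_force"],1));print(M.round(3))
E
python3 st.py
```

```text
t: 0.9
tcp_pos: [384.9, -792.2, 228.4]
tcp_rot: [0.005, 0.974, 0.224, 0.001]
contact_force: [0.3, -1.3, 0.8]
gripper_width: 0.998
grasp_force: 0.0
0.9 [ 384.9 -792.2  228.4] 880.7 q [-1.177e+00  1.105e+00  1.540e-01  1.000e-03  1.872e+00 -5.900e-02] g 0.998 0.0 F [ 0.3 -1.3  0.8]
[[ 0.899  0.437  0.005]
 [ 0.437 -0.899 -0.009]
 [-0.     0.01  -1.   ]]
```

```bash
python3 - <<'E'
from h import *
C=lambda a,k,x,y:[[x+u/k,y+v/k] for u,v in a]
T=lambda a:C(a,4.4,190,145)
S=lambda a:C(a,3.6,260,175)
print("stray top corners z18",atz("top",T([(72,332),(100,342),(88,380),(60,372)]),18).round(0)[:,:2].tolist())
print("side",atz("side",S([(45,525),(72,507),(106,537),(80,556)]),18).round(0)[:,:2].tolist())
print("stray tri",tri(T([(80,356)])[0],S([(75,530)])[0]))
# tote rim: low corner(+x+y),(+x,-y) z40; raised -x+y corner z70
print("rim far L",tri(T([(374,137)])[0],S([(67,224)])[0]))
print("rim far R",tri(T([(602,47)])[0],S([(117,93)])[0]))
print("raised",tri(T([(507,514)])[0],S([(461,237)])[0]))
print("handle +y end top",tri(T([(441,300)])[0],S([(254,161)])[0]))
print("handle -y end top",tri(T([(680,203)])[0],S([(283,39)])[0]))
for n,p,z in (("can",[[148,180]],110),("jar",[[222,149]],85),("brush",[[298,128],[362,135]],36),("lion",[[460,155],[437,265],[490,275]],20)): print(n,atz("top",p,z).round()[:,:2].tolist())
E
```

```text
stray top corners z18 [[491.0, 306.0], [484.0, 286.0], [459.0, 292.0], [463.0, 312.0]]
side [[489.0, 312.0], [484.0, 294.0], [456.0, 301.0], [460.0, 319.0]]
stray tri (array([475.90460268, 301.58276758,  11.28308003]), np.float64(1.727421503532157))
rim far L (array([626.26500845, 105.38469573,  36.19496816]), np.float64(0.7781946210492499))
rim far R (array([692.40722781, -48.53595017,  37.33335709]), np.float64(0.4511916283066513))
raised (array([377.66333895,   6.83592995,  65.15115953]), np.float64(2.983958903926489))
handle +y end top (array([508.94408979,  50.89958697, 101.57917982]), np.float64(4.558287319802498))
handle -y end top (array([573.13183605, -98.60769198,  99.85712185]), np.float64(2.1054770319903975))
can [[590.0, 447.0]]
jar [[692.0, 256.0]]
brush [[779.0, 41.0], [760.0, -155.0]]
lion [[707.0, -454.0], [376.0, -372.0], [352.0, -521.0]]
```

```bash
python3 -m jog '{"slide":[[0,1,0],[0,2,0],[0,3,0],[0,3,0],[0,3,0],[0,3,0]],"yaw":[0,0,0,0,0,0]}' >/dev/null; python3 st.py
```

```text
1.5 [ 398.8 -820.6  208.9] 912.4 q [-1.176  1.209  0.022  0.004  1.846 -0.057] g 0.997 0.0 F [-0.2  0.9 -0. ]
[[ 0.899  0.437  0.028]
 [ 0.437 -0.897 -0.057]
 [-0.     0.063 -0.998]]
```

```bash
python3 -m jog '{"slide":[[0,4,0],[0,8,0],[0,8,0],[0,8,0],[0,8,0]],"yaw":[0,0,0,0,0]}' >/dev/null; python3 st.py;  python3 -m jog '{"slide":[[0,0,0],[0,0,0],[0,0,0]],"yaw":[0,0,0]}' >/dev/null; python3 st.py
```

```text
2.0 [ 410.3 -844.   174.8] 938.4 q [-1.175  1.249  0.022  0.006  1.761 -0.056] g 0.998 0.0 F [-0.   0.5 -0.4]
[[ 0.899  0.435  0.048]
 [ 0.437 -0.894 -0.098]
 [-0.     0.109 -0.994]]
2.3 [ 410.3 -844.1  175.8] 938.5 q [-1.175  1.248  0.022  0.006  1.761 -0.056] g 1.002 0.0 F [0.4 0.1 0.3]
[[ 0.899  0.435  0.048]
 [ 0.437 -0.894 -0.099]
 [-0.     0.11  -0.994]]
```

```bash
python3 -m jog '{"slide":[[0,-1,0],[0,-2,0],[0,-3,0],[0,-4,0],[0,-4,0],[0,-4,0]],"yaw":[0,0,0,0,0,0]}' >/dev/null; python3 st.py
```

```text
2.9 [ 339.6 -698.3  157.6] 776.5 q [-1.188  0.54   1.124  0.008  1.37  -0.071] g 1.0 0.0 F [0.2 0.2 0.3]
[[ 0.899  0.435  0.047]
 [ 0.437 -0.894 -0.097]
 [-0.     0.108 -0.994]]
```

```bash
cat > go.py <<'E'
# usage: go.py x y z [toolY angle deg]: slide (units) and yaw (units) to get there
from h import *; import sys
a=[float(v) for v in sys.argv[1:]]
s=env.get_state();M=R.from_quat(np.roll(s["tcp_rot"],-1)).as_matrix();p=np.array(s["tcp_pos"])
print("slide",(M.T@(np.array(a[:3])-p)/40).round(2))
if len(a)>3:
    c=np.degrees(np.arctan2(M[1,1],M[0,1]));d=(a[3]-c+180)%360-180
    print("yaw",round(-d/6,2),"or",round(-(d-np.sign(d)*360)/6,2), "half turn",round(-(((d+180)+180)%360-180)/6,2))
E
python3 go.py 340 -698 330; python3 go.py 445 -100 330; python3 go.py 473 302 200 77
```

```text
slide [ 0.01  0.46 -4.29]
slide [  8.91 -11.76  -5.61]
slide [ 13.94 -20.79  -3.33]
yaw -23.51 or 36.49 half turn 6.49
```

```bash
python3 -m jog '{"slide":[[0,0.5,-4.3],[0,0.5,-4.3],[0,0.5,-4.3],[0,0.5,-4.3],[8.9,-11.8,-5.6],[8.9,-11.8,-5.6],[8.9,-11.8,-5.6],[8.9,-11.8,-5.6]],"yaw":[-1.4,-2.8,-4.2,-5.6,-7,-8.4,-9.8,-11.2]}' -0.1 >/dev/null; python3 st.py;python3 go.py 445 -100 330;python3 go.py 473 302 200 77
```

```text
3.7 [ 375.3 -503.2  330.9] 627.8 q [-1.004  0.079  1.364 -0.012  1.588 -1.066] g 0.547 0.0 F [0.6 0.1 0.7]
[[-0.058  0.997  0.048]
 [ 0.993  0.063 -0.099]
 [-0.102  0.042 -0.994]]
slide [ 9.91  2.37 -0.89]
slide [20.18  3.56  1.38]
yaw -12.24 or 47.76 half turn 17.76
```

```bash
python3 -m jog '{"slide":[[9.9,2.4,-0.9],[9.9,2.4,-0.9],[9.9,2.4,-0.9],[9.9,2.4,-0.9],[9.9,2.4,-0.9],[9.9,2.4,-0.9],[9.9,2.4,-0.9],[9.9,2.4,-0.9]],"yaw":[-1.4,-2.8,-4.2,-5.6,-7,-8.4,-9.8,-11.2]}' -0.1 >/dev/null; python3 st.py;python3 go.py 473 302 80 77
```

```text
4.5 [ 446.9 -109.5  331.6] 460.2 q [-0.288 -0.343  1.749 -0.081  1.659 -1.531] g 0.546 0.0 F [1.4 0.4 0.4]
[[-0.942  0.333  0.05 ]
 [ 0.327  0.94  -0.098]
 [-0.08  -0.076 -0.994]]
slide [ 3.25 10.36  5.27]
yaw -1.09 or 58.91 half turn 28.91
```

```bash
python3 -m jog '{"slide":[[3.25,10.35,3],[3.25,10.35,3],[3.25,10.35,3],[3.25,10.35,3],[3.25,10.35,3],[3.25,10.35,3],[3.25,10.35,3],[3.25,10.35,3]],"yaw":[-1.1,-1.1,-1.1,-1.1,-1.1,-1.1,-1.1,-1.1]}' -0.1 >/dev/null;python3 -m jog '{"slide":[[0,0,1],[0,0,2.2],[0,0,2.2],[0,0,2.2]],"yaw":[0,0,0,0]}' >/dev/null; python3 st.py;python3 go.py 473 302 17 77; python3 - <<'E'
from h import *
import cv2
t=env.camera("top")[:,:,::-1];s=env.camera("side")[:,:,::-1]
a=cv2.resize(t[190:260,165:255],None,fx=4.4,fy=4.4,interpolation=cv2.INTER_CUBIC)
b=cv2.resize(s[250:340,230:330],None,fx=3.9,fy=3.9,interpolation=cv2.INTER_CUBIC)
h=min(len(a),len(b));cv2.imwrite("pics/pre.png",np.hstack([a[:h],b[:h]]))
E
```

```text
5.7 [471.7 252.9 100.6] 535.2 q [ 0.471  0.069  1.8   -0.114  1.278 -0.839] g 0.55 0.0 F [ 0.5 -0.   1. ]
[[-0.973  0.228  0.046]
 [ 0.223  0.97  -0.098]
 [-0.067 -0.085 -0.994]]
slide [0.38 1.38 1.96]
yaw -0.04 or 59.96 half turn 29.96
```

View pics/pre.png

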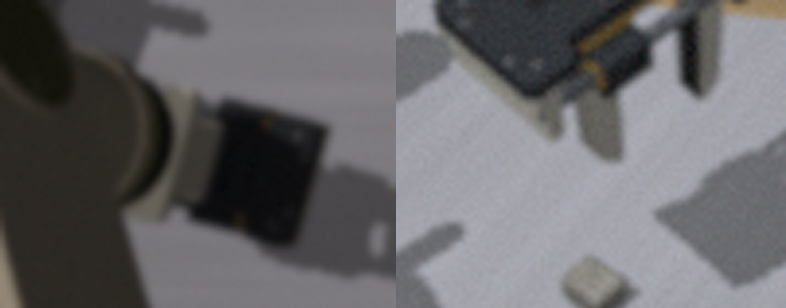

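The side crop (right half) shows the stray still at about (595,283) in the crop. The open fingers are above it, towards the tote. Next I shift over it, go down and close.

```bash
python3 -m jog '{"slide":[[0.4,1,0],[0.4,1.4,0.3],[0.4,1.4,1],[0.4,1.4,1.5],[0.4,1.4,1.95],[0.4,1.4,1.95]],"yaw":[0,0,0,0,0,0]}' >/dev/null;python3 st.py;python3 -m jog '{"slide":[[0,0,0],[0,0,0],[0,0,0],[0,0,0],[0,0,0],[0,0,0]],"yaw":[0,0,0,0,0,0]}' 1 >/dev/null; python3 st.py
```

```text
6.4 [473.1 303.2  17. ] 561.9 q [ 0.549  0.254  1.762 -0.119  1.139 -0.742] g 0.552 0.0 F [-1.4  0.1 -0.1]
[[-0.972  0.229  0.047]
 [ 0.223  0.97  -0.098]
 [-0.068 -0.084 -0.994]]
7.0 [473.6 303.8  17.7] 562.6 q [ 0.55   0.253  1.761 -0.119  1.138 -0.742] g 0.234 29.87 F [-0.4  0.5  5.6]
[[-0.972  0.228  0.049]
 [ 0.223  0.97  -0.097]
 [-0.069 -0.083 -0.994]]
```

```bash
python3 go.py 473 290 170; python3 go.py 472 -36 150 23.2;python3 go.py 472 -36 42 23.2
```

```text
slide [-0.33 -0.66 -3.75]
slide [-2.08 -8.53 -2.47]
yaw 8.93 or -51.07 half turn -21.07
slide [-1.9  -8.3   0.22]
yaw 8.93 or -51.07 half turn -21.07
```

```bash
python3 -m jog '{"slide":[[-0.1,0,-1.2],[-0.3,-0.6,-3],[-0.5,-1,-3.7],[-2,-8.5,-2.5],[-2,-8.5,-2.5],[-2,-8.5,-2.5],[-2,-8.5,-2.5],[-2,-8.5,-2.5]],"yaw":[0,0,0,1.4,2.8,4.2,5.6,7]}' >/dev/null;python3 st.py;python3 go.py 472 -36 120 23.2;python3 go.py 472 -36 42 23.2
```

```text
7.8 [469.4  26.2 152.2] 470.1 q [ 0.024 -0.217  1.972 -0.102  1.342 -0.559] g 0.235 29.7 F [ 0.6  0.1 -0.8]
[[-0.566  0.823  0.048]
 [ 0.818  0.567 -0.098]
 [-0.108 -0.016 -0.994]]
slide [-1.22 -0.82  0.95]
yaw 1.9 or -58.1 half turn -28.1
slide [-1.01 -0.78  2.89]
yaw 1.9 or -58.1 half turn -28.1
```

```bash
python3 -m jog '{"slide":[[-1.2,-0.8,0.3],[-1.2,-0.8,0.9],[-1.1,-0.8,1.7],[-1,-0.8,2.4],[-1,-0.8,2.9],[-1,-0.8,2.9],[-1,-0.8,2.9]],"yaw":[1,1.9,1.9,1.9,1.9,1.9,1.9]}' >/dev/null;python3 st.py;python3 -m jog '{"slide":[[0,0,0],[0,0,0],[0,0,0],[0,0,-0.8],[0,0,-2],[0,0,-3],[0,0,-3]],"yaw":[0,0,0,0,0,0,0]}' 0 >/dev/null; python3 st.py
```

```text
8.5 [471.8 -34.2  41.9] 473.1 q [-0.109 -0.08   2.067 -0.103  1.1   -0.476] g 0.23 29.71 F [-0.2 -0.3 -0.9]
[[-0.397  0.917  0.047]
 [ 0.911  0.4   -0.098]
 [-0.108  0.004 -0.994]]
9.2 [470.4 -22.4 168.5] 470.9 q [-0.084 -0.253  1.972 -0.096  1.355 -0.477] g 0.5 0.0 F [ 0.3 -0.6 -0. ]
[[-0.396  0.916  0.059]
 [ 0.911  0.4   -0.099]
 [-0.114  0.015 -0.993]]
```

```bash
python3 go.py 550 -46 150 23.2;python3 -m jog '{"slide":[[0,0,0]],"yaw":[0]}' -0.4 >/dev/null; python3 - <<'E'
from h import *
s=env.camera("side")[:,:,::-1]
cv2.imwrite("pics/s2.png",cv2.resize(s[170:270,260:410],None,fx=4,fy=4,interpolation=cv2.INTER_CUBIC))
E
```

```text
slide [-1.27  1.58  0.64]
yaw 0.07 or -59.93 half turn -29.93
```

View pics/s2.png

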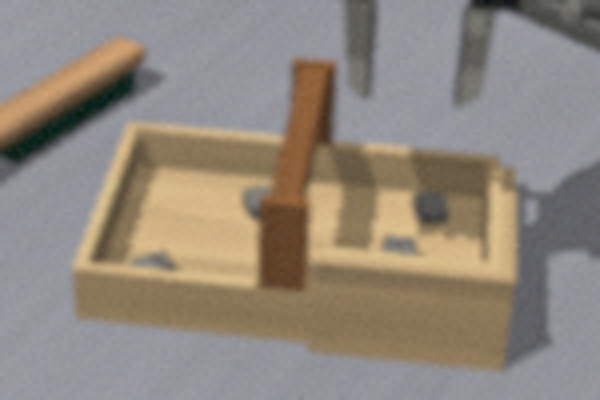

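The stray lies in the tote at crop position (400,245), behind the raised wall. The tote hasn't moved, and the bar top runs from (285,198) to (313,62). Next I grasp the handle a little to the -y side of centre.

```bash
python3 -m jog '{"slide":[[-1.25,1.6,0],[-1.25,1.6,0.3],[-1.25,1.6,0.6],[-1.25,1.6,0.6]],"yaw":[0,0,0,0]}' >/dev/null;python3 st.py; python3 go.py 550 -46 87 23.2
```

```text
9.75 [543.4 -44.9 138.3] 545.2 q [-0.115  0.003  1.795 -0.095  1.294 -0.502] g 0.698 0.0 F [-0.2  0.3 -1.1]
[[-0.397  0.917  0.04 ]
 [ 0.912  0.399 -0.097]
 [-0.105 -0.002 -0.995]]
slide [0.04 0.14 1.28]
yaw 0.05 or -59.95 half turn -29.95
```

```bash
python3 -m jog '{"slide":[[0,0.1,0.6],[0,0.1,1.3],[0,0.1,1.3],[0,0.1,1.3]],"yaw":[0,0,0,0]}' >/dev/null;python3 st.py; python3 -m jog '{"slide":[[0,0,0],[0,0,0],[0,0,0],[0,0,0],[0,0,0],[0,0,0]],"yaw":[0,0,0,0,0,0]}' 1 >/dev/null;python3 st.py
```

```text
10.15 [550.6 -48.   90.6] 552.7 q [-0.119  0.069  1.82  -0.098  1.199 -0.497] g 0.7 0.0 F [0.  0.6 0.6]
[[-0.397  0.917  0.045]
 [ 0.911  0.4   -0.097]
 [-0.107  0.002 -0.994]]
10.75 [552.2 -48.3  91.3] 554.3 q [-0.119  0.069  1.818 -0.098  1.197 -0.497] g 0.238 0.6 F [ 0.9 -0.1  1. ]
[[-0.397  0.917  0.048]
 [ 0.911  0.4   -0.098]
 [-0.109  0.005 -0.994]]
```

```bash
python3 -m jog '{"slide":[[0,0,0],[0,0,0],[0,0,0]],"yaw":[0,0,0]}' 1 >/dev/null;python3 st.py; python3 -m jog '{"slide":[[0.05,0,-0.5],[0.1,0,-1],[0.2,0,-1.8],[0.3,0,-2.6],[0.4,0,-3.4],[0.5,0,-4.2],[0.6,0,-5],[0.6,0,-5]],"yaw":[0,0,0,0,0,0,0,0]}' 1 >/dev/null;python3 st.py; python3 - <<'E'
from h import *
s=env.camera("side")[:,:,::-1]
cv2.imwrite("pics/s3.png",cv2.resize(s[50:300,200:500],None,fx=2,fy=2,interpolation=cv2.INTER_CUBIC))
E
```

```text
11.05 [552.2 -48.3  91.2] 554.4 q [-0.119  0.07   1.818 -0.098  1.197 -0.497] g 0.212 30.0 F [0.4 0.7 1.8]
[[-0.397  0.917  0.048]
 [ 0.911  0.4   -0.098]
 [-0.109  0.005 -0.994]]
11.85 [534.6  -6.4 291.6] 534.7 q [-0.042 -0.117  1.629 -0.095  1.571 -0.457] g 0.216 30.0 F [ 0.9  0.1 -4.9]
[[-0.397  0.916  0.054]
 [ 0.911  0.4   -0.098]
 [-0.111  0.011 -0.994]]
```

View pics/s3.png

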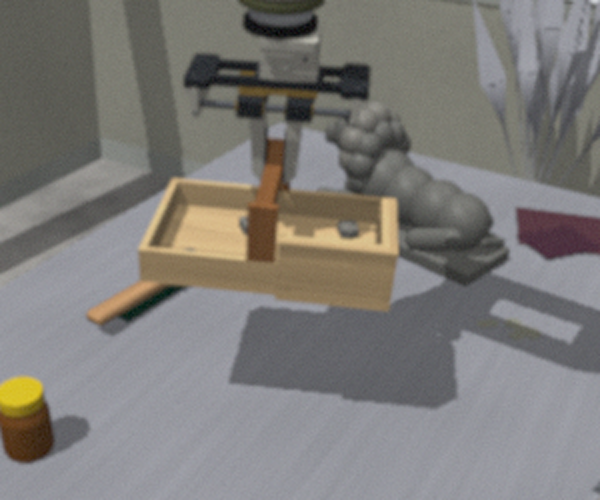

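The tote hangs level and firm from the handle, and its lower edge is clear of the brush at crop (140,300). Next I go out along x, turn the tote so its raised corner faces the base, and ratchet the tilt at the reach limit.

```bash
python3 go.py 800 0 400 45
```

```text
slide [-2.79  6.18 -2.45]
yaw -3.57 or 56.43 half turn 26.43
```

```bash
python3 -m jog '{"slide":[[-0.2,0.4,-0.2],[-0.5,1.1,-0.5],[-0.9,2,-0.8],[-1.3,2.9,-1.1],[-1.7,3.8,-1.5],[-2.1,4.7,-1.9],[-2.5,5.6,-2.3],[-2.8,6.2,-2.5]],"yaw":[-0.3,-0.8,-1.3,-1.8,-2.3,-2.8,-3.3,-3.6]}' >/dev/null;python3 st.py; python3 go.py 900 0 450; python3 go.py 1000 0 450
```

```text
12.7 [ 7.943e+02 -7.000e-01  3.936e+02] 794.3 q [-0.021  0.728  0.433 -0.104  1.934 -0.839] g 0.215 30.0 F [ 1.7 -0.1 -4.5]
[[-0.701  0.712  0.043]
 [ 0.706  0.701 -0.098]
 [-0.1   -0.038 -0.994]]
slide [-1.98  1.84 -1.29]
slide [-3.73  3.62 -1.18]
```

```bash
python3 go.py 1100 0 550;python3 -m jog '{"slide":[[-0.7,0.7,-0.4],[-1.4,1.4,-0.8],[-2.1,2.1,-1.2],[-2.8,2.8,-1.6],[-3.5,3.5,-2],[-4.2,4.2,-2.4],[-4.9,4.9,-2.8],[-5.5,5.5,-3.2]],"yaw":[0,0,0,0,0,0,0,0]}' >/dev/null;python3 st.py
```

```text
slide [-5.73  5.31 -3.56]
13.5 [841.8   0.  406.4] 841.8 q [-0.019  0.979  0.025 -0.108  2.038 -0.852] g 0.211 30.0 F [ 0.6  0.1 -6.4]
[[-0.697  0.711  0.095]
 [ 0.704  0.703 -0.098]
 [-0.136 -0.001 -0.991]]
```

```bash
python3 go.py 1140 0 620;python3 -m jog '{"slide":[[-1,1,-0.8],[-2,2,-1.6],[-3,3,-2.4],[-4,4,-3.2],[-5,5,-4],[-5,5,-5],[-5,5,-5],[-5,5,-5]],"yaw":[0,0,0,0,0,0,0,0]}' >/dev/null;python3 st.py
```

```text
slide [-5.92  5.29 -4.58]
14.3 [839.9   3.3 439.1] 839.9 q [-0.015  0.941  0.023 -0.107  2.033 -0.852] g 0.214 30.0 F [-0.1  0.8 -4.4]
[[-0.693  0.707  0.139]
 [ 0.701  0.706 -0.098]
 [-0.168  0.03  -0.985]]
```

```bash
python3 -m jog '{"slide":[[-5,5,-4],[-5,5,-4]],"yaw":[0,0]}' >/dev/null;python3 st.py;python3 -m jog '{"slide":[[-5,5,-4],[-5,5,-4]],"yaw":[0,0]}' >/dev/null;python3 st.py
```

```text
14.5 [848.9   4.7 454.9] 848.9 q [-0.014  0.925  0.023 -0.105  2.003 -0.851] g 0.211 30.0 F [-0.5 -0.5 -4. ]
[[-0.687  0.702  0.186]
 [ 0.698  0.709 -0.098]
 [-0.2    0.063 -0.978]]
14.7 [855.4   6.4 472.2] 855.4 q [-0.012  0.907  0.023 -0.103  1.977 -0.85 ] g 0.212 30.0 F [-0.7  0.9 -5.1]
[[-0.681  0.696  0.229]
 [ 0.695  0.712 -0.097]
 [-0.23   0.093 -0.969]]
```

```bash
python3 -m jog '{"slide":[[-5,5,-4],[-5,5,-4]],"yaw":[0,0]}' >/dev/null;python3 -m jog '{"slide":[[-5,5,-4],[-5,5,-4]],"yaw":[0,0]}' >/dev/null;python3 -m jog '{"slide":[[-5,5,-4],[-5,5,-4]],"yaw":[0,0]}' >/dev/null;python3 -m jog '{"slide":[[-5,5,-4],[-5,5,-4]],"yaw":[0,0]}' >/dev/null;python3 st.py
```

```text
15.5 [866.8  14.9 560.6] 867.0 q [-0.003  0.816  0.023 -0.097  1.892 -0.848] g 0.213 30.0 F [-0.5  0.2 -4.5]
[[-0.642  0.656  0.396]
 [ 0.683  0.724 -0.093]
 [-0.348  0.211 -0.913]]
```

```bash
python3 -m jog '{"slide":[[-5,5,-3],[-5,5,-3]],"yaw":[0,0]}' >/dev/null;python3 -m jog '{"slide":[[-5,5,-3],[-5,5,-3]],"yaw":[0,0]}' >/dev/null;python3 -m jog '{"slide":[[-5,5,-3],[-5,5,-3]],"yaw":[0,0]}' >/dev/null;python3 -m jog '{"slide":[[-5,5,-3],[-5,5,-3]],"yaw":[0,0]}' >/dev/null;python3 st.py; python3 - <<'E'
from h import *
s=env.camera("side")[:,:,::-1];t=env.camera("top")[:,:,::-1]
cv2.imwrite("pics/s4.png",np.vstack([cv2.resize(s[0:200,150:500],None,fx=2,fy=2)[:300],cv2.resize(t[0:200,150:500],None,fx=2,fy=2)[:300]]))
E
```

```text
16.3 [877.8  23.2 646.4] 878.1 q [ 0.005  0.738  0.023 -0.092  1.789 -0.847] g 0.216 30.0 F [-1.7 -0.3 -5.6]
[[-0.581  0.595  0.555]
 [ 0.671  0.736 -0.087]
 [-0.46   0.323 -0.827]]
```

View pics/s4.png

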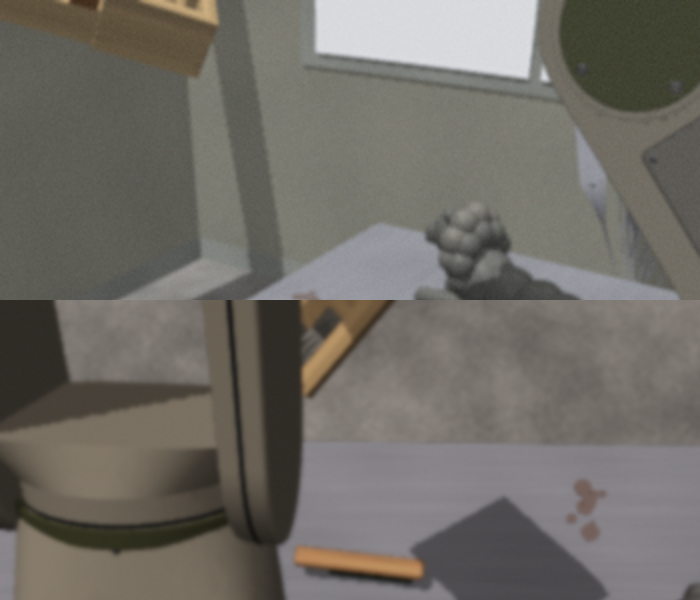

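Only the raised end of the tote shows, at the edges of both views: (150,40) in the upper part and (330,340) in the lower. I'll ratchet a little more, then bring it back into view.

```bash
python3 -m jog '{"slide":[[-5,5,-2],[-5,5,-2]],"yaw":[0,0]}' >/dev/null;python3 -m jog '{"slide":[[-5,5,-2],[-5,5,-2]],"yaw":[0,0]}' >/dev/null;python3 -m jog '{"slide":[[-5,5,-2],[-5,5,-2]],"yaw":[0,0]}' >/dev/null;python3 -m jog '{"slide":[[-5,5,-2],[-5,5,-2]],"yaw":[0,0]}' >/dev/null;python3 st.py; python3 go.py 620 -20 380;
```

```text
17.2 [887.5  31.3 730.8] 888.1 q [ 0.013  0.674  0.023 -0.086  1.67  -0.846] g 0.21 30.0 F [-0.2  0.4 -5.6]
[[-0.499  0.513  0.698]
 [ 0.661  0.747 -0.077]
 [-0.561  0.423 -0.712]]
slide [ 7.41 -8.1   1.67]
```

```bash
python3 -m jog '{"slide":[[0.1,-0.1,0],[0.3,-0.3,0.1],[0.6,-0.7,0.1],[1,-1.1,0.2],[1.5,-1.6,0.3],[2,-2.2,0.4],[2.6,-2.8,0.6],[3.2,-3.5,0.7]],"yaw":[0,0,0,0,0,0,0,0]}' >/dev/null; python3 -m jog '{"slide":[[0.6,-0.7,0.1],[1.2,-1.3,0.3],[1.8,-2,0.4],[2.4,-2.6,0.5],[3,-3.3,0.6],[3.5,-3.9,0.7],[3.8,-4.2,0.8],[4,-4.4,0.9]],"yaw":[0,0,0,0,0,0,0,0]}' >/dev/null; python3 -m jog '{"slide":[[0,0,0],[0,0,0],[0,0,0],[0,0,0]],"yaw":[0,0,0,0]}' >/dev/null;python3 st.py; python3 - <<'E'
from h import *
s=env.camera("side")[:,:,::-1];t=env.camera("top")[:,:,::-1]
cv2.imwrite("pics/s5.png",np.hstack([cv2.resize(s,None,fx=.62,fy=.62),cv2.resize(t,None,fx=.62,fy=.62)]))
cv2.imwrite("pics/sf.png",s);cv2.imwrite("pics/tf.png",t)
M=R.from_quat(np.roll(env.get_state()["tcp_rot"],-1)).as_matrix()
E
```

```text
19.2 [625.7 -19.2 390.4] 626.0 q [-0.114 -0.539  1.969  0.004  0.936 -0.93 ] g 0.214 30.0 F [-0.3  0.  -6.5]
[[-0.5    0.514  0.697]
 [ 0.661  0.747 -0.077]
 [-0.56   0.422 -0.713]]
```

View pics/s5.png

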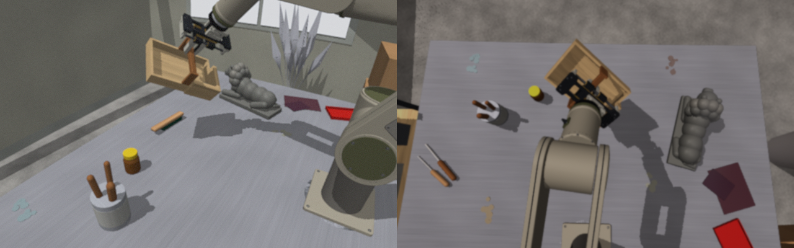

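The tote is held tipped and visible in the side view around (180,68) in the reduced picture. In the top view it's at about (590,75) and partly hidden by the gripper. Next I crop into the pocket.

```bash
python3 - <<'E'
import cv2,numpy as np
s=cv2.imread("pics/sf.png");t=cv2.imread("pics/tf.png")
a=cv2.resize(s[50:170,220:370],None,fx=3.9,fy=3.9,interpolation=cv2.INTER_CUBIC)[:299]if 0 else cv2.resize(s[55:165,225:365],None,fx=2.8,fy=2.8,interpolation=cv2.INTER_CUBIC)
b=cv2.resize(t[55:165,235:375],None,fx=2.8,fy=2.8,interpolation=cv2.INTER_CUBIC)
cv2.imwrite("pics/s6.png",cv2.convertScaleAbs(np.hstack([a,b]),alpha=1.4))
E
```

```text
(no output)
```

View pics/s6.png

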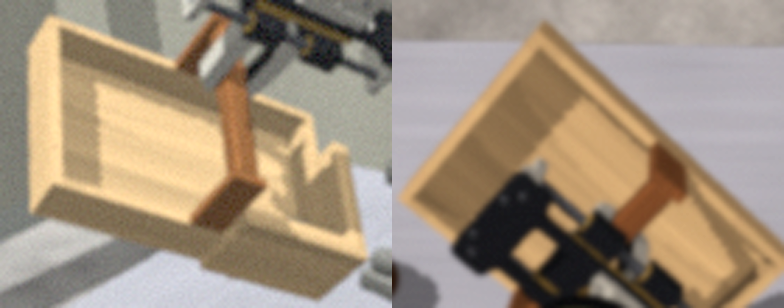

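Neither view shows a piece in the far half or by the -y wall. The strip along the +y wall is hidden. I'll swing the yaw both ways, so the fall line favours first one wall and then the other, and check that the grip hasn't slipped.

```bash
cat > tote.py <<'E'
from h import *
Mg=np.array([[-.397,.917,.048],[.911,.4,-.098],[-.109,.005,-.994]]);pg=np.array([552.2,-48.3,91.2])
c,s_=np.cos(np.radians(23.2)),np.sin(np.radians(23.2))
T=np.array([[c,-s_,0],[s_,c,0],[0,0,1]]);tg=np.array([540.5,-23.3,0])
def pose():
    s=env.get_state();M=R.from_quat(np.roll(s["tcp_rot"],-1)).as_matrix()
    A=M@Mg.T
    return A@T,np.array(s["tcp_pos"])+A@(tg-pg)
def w(P):
    Q,t=pose();return np.atleast_2d(P)@Q.T+t
E
python3 - <<'E'
from tote import *
Q,t=pose()
print("raised rim px",proj("side",w([-138,93,70])).round(1),"+x+y rim",proj("side",w([130,85,40])).round(1),"seen (355,146) (240,121)")
print("x up",np.degrees(np.arcsin(Q[2,0])),"y",np.degrees(np.arcsin(Q[2,1])),"tilt",np.degrees(np.arccos(Q[2,2])),"corner",w([-130,85,0]))
E
python3 -m jog '{"slide":[[0,0,0],[0,0,0],[0,0,0],[0,0,0],[0,0,0],[0,0,0],[0,0,0],[0,0,0]],"yaw":[0.5,1.2,2,2.8,3.5,4,4,4]}' >/dev/null
python3 - <<'E'
from tote import *
Q,t=pose()
print("x up",np.degrees(np.arcsin(Q[2,0])),"y",np.degrees(np.arcsin(Q[2,1])),"tilt",np.degrees(np.arccos(Q[2,2])),"corner",w([-130,85,0]))
E
```

```text
raised rim px [[357.9 146.6]] +x+y rim [[244.6 119.6]] seen (355,146) (240,121)
x up 24.902676453431 y -28.37296276464813 tilt 39.40609393529387 corner [[550.95112968 -41.75946296 210.6468153 ]]
x up 37.572512409542604 y -14.86121036681768 tilt 41.38817444940384 corner [[560.69686146  31.66510115 212.0062999 ]]
```

```bash
python3 -m jog '{"slide":[[0,0,0],[0,0.5,0],[0,0.5,0],[0,0.4,0],[0,0.3,0],[0,0.2,0],[0,0.1,0],[0,0,0]],"yaw":[0,0,0,0,0,0,0,0]}' >/dev/null
python3 -m jog '{"slide":[[0,0,0],[0,0,0],[0,0,0],[0,0,0],[0,0,0],[0,0,0],[0,0,0],[0,0,0]],"yaw":[-0.6,-1.5,-2.5,-3.5,-4.5,-5.5,-6,-6]}' >/dev/null
python3 -m jog '{"slide":[[0,0,0],[0,0,0],[-0.5,0,0],[-0.5,0,0],[-0.3,0,0],[-0.1,0,0],[0,0,0],[0,0,0]],"yaw":[0,0,0,0,0,0,0,0]}' >/dev/null
python3 -m jog '{"slide":[[0,0,0],[0,0,0],[0,0,0],[0,0,0],[0,0,0]],"yaw":[0.5,1.5,2.5,3,3]}' >/dev/null
python3 - <<'E'
from tote import *
Q,t=pose()
print(env.get_state()["t"],"x up",np.degrees(np.arcsin(Q[2,0])),"y",np.degrees(np.arcsin(Q[2,1])),"tilt",np.degrees(np.arccos(Q[2,2])),"corner",w([-130,85,0]))
# search TCP shift for pocket visibility from side camera: height of ray over walls
P=np.array([[-122+a,77-b,15] for a in (15,40,80,110) for b in (12,35)],float)
s=env.get_state();p=np.array(s["tcp_pos"])
for n in("side","top"):
  o,_=ray(n,[[320,200]])
  for tgt in ([626,-19,390],[550,300,420],[500,450,480],[650,350,480],[450,480,420],[700,100,350],[600,-300,400]):
    d=np.array(tgt)-p
    oc=(o-t-d)@Q   # camera in tote frame
    vis=[]
    for q in P:
        v=oc-q; ok=True
        for ax,lim,sg in((0,-122,-1),(1,77,1)):
            if v[ax]*sg>0:
                k=(lim-q[ax])/v[ax]; h=q[2]+k*v[2]
                if h<72: ok=False
        vis.append(int(ok))
    print(n,tgt,vis,proj(n,w([-122,77,8])+d).round(),oc.round())
E
```

```text
23.0 x up 28.49259946519914 y -25.30554137574656 tilt 39.81786391960269 corner [[550.92631782 -22.85562248 208.44782847]]
side [626, -19, 390] [0, 0, 0, 0, 0, 0, 0, 0] [[332. 157.]] [339. 667. 606.]
side [550, 300, 420] [0, 0, 0, 0, 0, 0, 0, 0] [[276. 223.]] [155. 404. 534.]
side [500, 450, 480] [0, 1, 0, 1, 0, 1, 0, 1] [[234. 255.]] [ 55. 292. 456.]
side [650, 350, 480] [0, 0, 0, 0, 0, 0, 0, 0] [[206. 189.]] [ 36. 444. 552.]
side [450, 480, 420] [0, 1, 0, 1, 0, 1, 0, 1] [[253. 319.]] [ 92. 219. 470.]
side [700, 100, 350] [0, 0, 0, 0, 0, 0, 0, 0] [[277. 184.]] [236. 600. 684.]
side [600, -300, 400] [0, 0, 0, 0, 0, 0, 0, 0] [[389. 119.]] [537. 867. 581.]
top [626, -19, 390] [1, 1, 1, 1, 1, 1, 1, 1] [[317. 188.]] [ 183. -212.  788.]
top [550, 300, 420] [1, 1, 1, 1, 1, 1, 1, 1] [[179. 214.]] [  -1. -476.  717.]
top [500, 450, 480] [1, 1, 1, 1, 1, 1, 1, 1] [[ 96. 232.]] [-101. -587.  639.]
top [650, 350, 480] [1, 1, 1, 1, 1, 1, 1, 1] [[150. 165.]] [-120. -436.  735.]
top [450, 480, 420] [1, 1, 1, 1, 1, 1, 1, 1] [[ 96. 256.]] [ -64. -661.  653.]
top [700, 100, 350] [1, 1, 1, 1, 1, 1, 1, 1] [[272. 162.]] [  81. -280.  867.]
top [600, -300, 400] [1, 1, 1, 1, 1, 1, 1, 1] [[434. 200.]] [381. -12. 764.]
```

```bash
python3 st.py; python3 go.py 500 450 480
```

```text
23.0 [625.1 -19.1 389.1] 625.4 q [-0.114 -0.54   1.971  0.004  0.935 -0.825] g 0.208 30.02 F [-0.7  0.1 -5.5]
[[-0.444  0.565  0.696]
 [ 0.736  0.673 -0.077]
 [-0.512  0.478 -0.714]]
slide [ 8.85  7.21 -4.7 ]
```

```bash
python3 -m jog '{"slide":[[0,0,-0.1],[0.1,0.1,-0.4],[0.3,0.3,-0.8],[0.7,0.6,-1.2],[1.2,1,-1.6],[1.8,1.5,-2],[2.4,2,-2.4],[3,2.5,-2.7]],"yaw":[0,0,0,0,0,0,0,0]}' >/dev/null
python3 -m jog '{"slide":[[0.6,0.5,-0.3],[1.2,1,-0.6],[1.8,1.5,-0.9],[2.4,2,-1.2],[3,2.5,-1.4],[3.6,3,-1.6],[4.1,3.4,-1.7],[4.6,3.8,-1.8]],"yaw":[0,0,0,0,0,0,0,0]}' >/dev/null
python3 -m jog '{"slide":[[0.4,0.3,-0.1],[0.8,0.6,-0.1],[1,0.75,-0.2],[1.1,0.85,-0.2],[1.2,0.9,-0.2],[1.2,0.9,-0.2],[1.2,0.9,-0.2]],"yaw":[0,0,0,0,0,0,0]}' >/dev/null
python3 st.py; python3 - <<'E'
from tote import *
t=env.camera("top");cv2.imwrite("pics/tp.png",t[:,:,::-1])
hsv=cv2.cvtColor(t,cv2.COLOR_RGB2HSV)
print("pocket",w([-122,77,8]).round(),proj("top",w([-122,77,8])).round())
# map of floor: rows y 75..-75 , cols x -120..120 ; symbol by saturation/value
for y in range(75,-78,-6):
    L=""
    for x in range(-120,122,5):
        u,v=proj("top",w([x,y,15]))[0].round().astype(int)
        if not(0<=u<640 and 0<=v<400): L+=" ";continue
        h,s,V=hsv[v,u]; L+= "." if s>90 else ("#" if V<55 else "o")
    print("%4d "%y+L)
E
```

```text
25.3 [500.8 447.3 480.9] 671.5 q [ 0.998 -0.057  1.416 -0.687  1.415  0.268] g 0.211 30.0 F [ 0.5 -0.3 -5.7]
[[-0.444  0.565  0.696]
 [ 0.736  0.673 -0.077]
 [-0.512  0.477 -0.714]]
pocket [[430. 443. 314.]] [[ 97. 232.]]
  75 ######oooooooo........oooo.....oooo......        
  69 ######oooooooo........oooo....#ooo........       
  63 ######oooooooo........ooo#....#ooo........       
  57 ##oo#oooo#o#o.........ooo.....oooo.........      
  51 #####oooooooo.........ooo#....oooo.........      
  45 ####o#o...............ooo.....ooo...........     
  39 ####o.................ooo.....ooo...........     
  33 ###o...................oo.....oo.............    
  27 o###..........................................   
  21 ###o..........................................   
  15 ...............................................  
   9 ...............................................  
   3 ................................................ 
  -3 ................................................ 
  -9 .................................................
 -15 .................................................
 -21 .................................................
 -27 .................................................
 -33 .................................................
 -39 .................................................
 -45 .................................................
 -51 .................................................
 -57 .................................................
 -63 .................................................
 -69 .................................................
 -75 .................................................
```

```bash
python3 -m jog '{"slide":[[0,0,0],[0,0,0],[0,0,0],[0,0,0]],"yaw":[0,0,0,0]}' >/dev/null; python3 - <<'E'
from tote import *
s=env.get_state();print(s["t"],np.abs(s["dq"]).max().round(3),s["grasp_force"],w([-130,85,0]).round());print(env.job_done())
E
```

```text
25.75 0.002 29.99574512243271 [[427. 444. 300.]]
the job is handed in; nothing more can be done
None
```

The job is handed in at 25.75 s, verdict not shown: the stray went into the tote on the bench, and the tote is held still by its handle, tipped about 40° with its raised corner 300 mm up; a colour map of the top view shows one grey cluster in that corner, the size of all four pieces.

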